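# Register an access panel, align its fastener and hold it down on its seal

### The arm

A 7-joint arm with a two-finger parallel gripper is mounted at the origin on a cart in front of the work surface, level with it; the furniture and walls round the work are solid. World frame = base frame: x ahead of the robot, y to its left, z up, the work surface at z = 0. Lengths are in m, angles in rad, forces in N, time in s.
With the tool pointing down it reaches from about 0.4 to 0.9 m from the base axis. Payload 5.6 kg.
Tool frame: the origin (TCP) lies on the centre line of the jaws, within the pads' length; the fingertips stand 14 mm ahead of it and the grasp point (between the pads) lies 5 mm behind it; z points along the fingers, y is the line along which they close (so a half turn about z gives the same grasp; the last joint's range is limited). The gripper opens to 92 mm and grips with 3 to 60 N. Pads are 20 mm wide; open, the fingers measure 128 mm over their backs; the gripper's body (75 mm by 189 mm) begins 69 mm behind the grasp point.
Start: joints at [-0.723, 0.468, -0.012, 1.603, 0.006, 1.071, -0.056], TCP at [0.505, 0.409, 0.229] pointing down, gripper open.
Joint ranges: [-2.53, 2.53], [-0.31, 2.02], [-1.57, 1.55], [0.28, 2.44], [-1.29, 4.43], [0.15, 1.84], [-2.92, 2.92]. Speed limits (rad/s): [2.57, 2.57, 3.14, 3.14, 3.14, 3.14, 3.14].

### API

Orientations are given as a unit quaternion [x, y, z, w].
In Python, from station import r, optics gives the robot as it stands. The module is installed in compiled form; this text tells all that it offers.
- The arm moves only by the tool apply_moves, never from a script. Its argument "increments" is a list of rows, each an object with "offset": the shift along the tool's x, y, z in shares of 40 cm (1.0 is 40 cm), a list of three; "spin": the turn about the tool's z in fractions of the full range, 1 being 180 degrees; "hand": the closure, from -1 (fully open) to 1 (shut). A call has 1 to 5 rows; each row is the pose to reach, as a shift and turn from the pose commanded when the call began, along the tool's axes at that moment; what a row does not reach only later rows make up. A row lasts 1/10 s, in which the tool goes at most 50 mm and 8.59 degrees, less where a joint would pass 70% of its speed; a pose out of reach is approached as far as the arm can. A shift or turn number past 1, either way, is cut back to 1. A call with a gripper value outside its range is refused whole. The fingers move at their own pace and stop on an object; "squeeze" is the grip in N (left out, the last holds). Time passes only in rows, so rows that repeat a pose let the fingers close. It gives the time, the measured TCP pose, the force, the opening and the grip force at its end, in the units of the state.
- r.get_state(): the state, without advancing time (a new reading comes with each control period).
- optics.snapshot(name): name is "scene" or "top"; returns the picture (400x640x3 uint8, red, green, blue); there is no depth.
- optics.get_calibration(name): a dict with "camera_matrix" (3x3 intrinsics, pixels), "distortion" ([k1, k2, p1, p2, k3] as OpenCV has them; the pictures are not rectified), "R" (3x3) and "t" (3): a world point X has camera coordinates R X + t. Camera axes: x right, y down, z forward; pixel columns grow to the right and rows downward; lengths in m; the calibration is good to about 2 mm. A picture is of the moment at which its call begins. get_calibration takes no time and is no camera call.
- r.job_done(): hands the job in; it is judged then, once.
The state is a dict: "time_s": time; "joint_pos": joint angles; "joint_vel": joint speeds; "tau": joint torques, N m; "position": TCP position; "tcp_rot": TCP orientation; "ft_force": force on the tool from outside, world axes, zero at the start; "moment": the same for the moment, N m; "gripper_width": finger opening in m; "grip_force": force on a finger pad.
Only numpy, scipy, OpenCV 4.12 (cv2) and the standard library are available. Lean on these libraries where they do the work, as an engineer would, in place of code of your own. Each camera call takes 0.05 s, during which the arm holds its last target. There are 200 camera calls.

### The job

The loose access panel lies askew on the sprung seal of the fume-filter housing. First slide it over the seal until its far and left edges both rest squarely against the two stop strips, only then turn the quarter-turn fastener in its middle until the slot along its wing lines up with the two index ribs on the panel, and then press the panel fully down flush onto the housing. The seal pushes the panel back up, so the program finishes while still holding the panel pressed down; leave the other things on the table where they are.

Things in the scene. Friction and masses are not known exactly. Their poses are not given: they have to be found in the camera images.
- housing: Fixed grey steel filter housing, a flat louvred box 220 (x) x 200 (y) x 48 mm tall; origin: centre of its underside, on the table. Its top deck is at z = 48 mm, with an opening in the middle that the panel covers. Two dark stop strips on the deck, 130 mm long, 10 mm thick, 22 mm high: the far one with its stop face at x = +80 mm, the left one with its stop face at y = +70 mm.
- seal (a joint): How far the seal is pressed down (m): 0 = raised, 8 mm proud of the deck; 0.008 = flush. The seal is a black rubber frame, 106 x 96 mm outside, round the opening under the panel. It sinks level, as one piece; its springs push up with about 7 N raised and 13 N flush, of which the panel's weight takes 3 to 4 N. Sliding the panel over it takes 3 to 5 N; squaring it up at a stop 10 to 15 N.
- receptacle (a point): Centre of the housing's receptacle slot, level with the deck, 48 mm above the housing's origin, under the panel: 31 mm long along the housing's x, 13 mm wide, 14 mm deep. It takes the fastener's cross pin as the panel goes down.
- panel: Loose plain metal access panel 160 (x) x 140 (y) x 6 mm, about 0.36 kg; origin: centre of its underside, 56 mm above the table on the raised seal, 48 mm when fully down. At both stops its origin is over the housing's and its axes parallel; it starts 8 to 20 mm short of each, up to 0.15 rad askew. Two dark index ribs, 26 x 5 x 3 mm, lie on its top on its x axis at x = +-52 mm.
- corner_a (a point): Lower corner of the panel at the panel's x = +80, y = +70 mm, z = 0 (underside): the far left corner, which goes to the stops.
- corner_b (a point): Lower corner of the panel across the diagonal, at the panel's x = -80, y = -70 mm, z = 0 (underside).
- fastener (a joint): Angle (rad) of the fastener in the panel: 0 = wing along the panel's x, in line with the ribs; positive anticlockwise from above. Starts at 0.75 to 1.4, turns from -0.5 to 1.6 with light friction (0.04 N m), no click at 0. Its cross pin, 24 mm long, 6 mm thick, parallel to the wing, reaches 5 mm below the panel: unless it enters the slot the panel stops 5 mm high.
- wing (a point): Centre of the top of the fastener's wing, on its axis at the panel's centre, 36 mm above the panel's underside; x runs along the wing. The wing is a steel upright bar 46 mm long, 12 mm thick, 26 mm tall, with a dark slot along its top, on a dark flange 48 mm across and 4 mm thick on the panel. Gripped across its 12 mm from above, it serves to slide, turn and press.
- paste_tin: Bystander, to be left where it is: round tin, 71 mm across, 52 mm tall; origin: centre of its underside.
- tape_measure: Bystander, to be left where it is: tape measure, 64x96x40 mm; origin: centre of its underside.
- weld_gauge: Bystander, to be left where it is: flat weld gauge, 60x53x9 mm; origin: centre of its underside.
- nut: Bystander, to be left where it is: loose hex nut, 27 mm across; origin: centre of its underside.
- bolt: Bystander, to be left where it is: hex bolt standing on its head, 60 mm tall; origin: centre of its underside.
- pliers: Bystander, to be left where it is: pliers lying flat, 74x185x17 mm; origin: centre of its underside.

How it is judged:
By the outcome, as a careful person would: the job done as asked, in the order asked, and still so for the second after the job is handed in, while the arm keeps its last pose, push and grip.
It also fails if it takes over 43 s, if anything falls off the work surface, if the arm or the gripper's body presses on something with over 40 N, if the wrist force passes 120 N, or if a joint passes its speed limit or range.

## Working session

There is one attempt and no reset: what is moved stays moved. The work goes in short steps, Python scripts to look and compute and a tool call to move; the robot and the scene stay as the last step left them, time stands still between calls to the robot, and variables do not carry over. Pictures are saved under pics/ and viewed, at most 10 in all, crops included, and the job is handed in when it is done.

Besides the shell and the picture viewer there is one more tool, called by a JSON object that holds its "op" and its "data". apply_moves: Moves the arm, as the interface text tells. Its arguments: {"type":"object","properties":{"increments":{"type":"array","items":{"type":"object","properties":{"offset":{"type":"array","items":{"type":"number"}},"spin":{"type":"number"},"hand":{"type":"number"}}}},"squeeze":{"type":"number"}},"required":["increments"]}

```bash
mkdir -p pics; cat > h.py <<'E'
import numpy as np, cv2
from station import r, optics
def snap(n,f=None):
    im=optics.snapshot(n)
    if f: cv2.imwrite('pics/'+f,im[:,:,::-1])
    return im
def ray(n,uv,z):
    c=optics.get_calibration(n);K=np.array(c['camera_matrix']);D=np.array(c['distortion']);R=np.array(c['R']);t=np.array(c['t'])
    p=cv2.undistortPoints(np.array(uv,float).reshape(-1,1,2),K,D).reshape(-1,2)
    d=np.c_[p,np.ones(len(p))]@R; o=-R.T@t
    return o+d*((z-o[2])/d[:,2])[:,None]
def proj(n,X):
    c=optics.get_calibration(n);R=np.array(c['R'])
    return cv2.projectPoints(np.array(X,float).reshape(-1,1,3),cv2.Rodrigues(R)[0],np.array(c['t'],float),np.array(c['camera_matrix']),np.array(c['distortion']))[0].reshape(-1,2)
E
python3 - <<'E'
from h import *
snap('top','t1.png');snap('scene','s1.png')
s=r.get_state();print(s)
for n in('top','scene'):
    c=optics.get_calibration(n);print(n,-np.array(c['R']).T@np.array(c['t']),np.array(c['R'])[2],c['camera_matrix'])
E
```

```text
{'time_s': 0.1, 'joint_pos': array([-0.72298572,  0.46831008, -0.01162322,  1.60351729,  0.00597411,
        1.07140857, -0.0562948 ]), 'joint_vel': array([ 0.0009093 , -0.00257667,  0.00208597, -0.00313203, -0.00032337,
       -0.00115195,  0.00075928]), 'tau': array([-2.95291311e-04, -5.21650851e+01, -1.30970808e-02, -2.44364244e+01,
       -5.68248122e-02,  1.41510938e-02,  6.12855115e-05]), 'position': array([0.50506606, 0.40835593, 0.22772788]), 'tcp_rot': array([ 4.30847692e-01,  9.02424301e-01, -7.42912997e-04, -3.08124988e-04]), 'ft_force': array([-0.03313415, -0.08541514,  0.06821808]), 'moment': array([0.01542793, 0.04033886, 0.00860744]), 'grip_force': 0.0, 'gripper_width': 0.09210561033194277}
top [0.35384319 0.00758947 1.08329246] [ 0.18049805 -0.0234613  -0.98329549] [[388.36038981   0.         326.39916933]
 [  0.         388.36038981 202.13191573]
 [  0.           0.           1.        ]]
scene [ 0.01416911 -0.5246805   0.48379131] [ 0.63963247  0.61133453 -0.46598325] [[376.93015146   0.         317.36237611]
 [  0.         376.93015146 205.93022412]
 [  0.           0.           1.        ]]
```

View pics/t1.png

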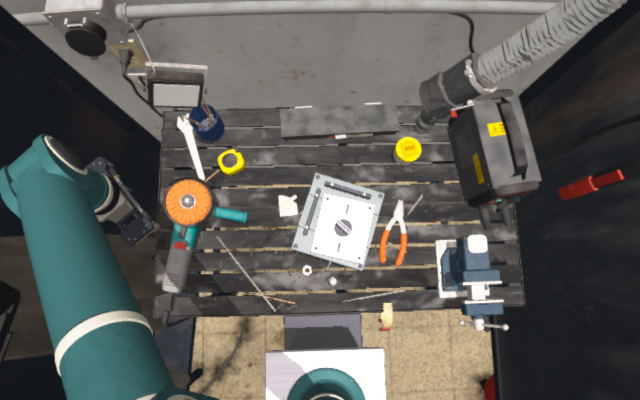

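View pics/s1.png

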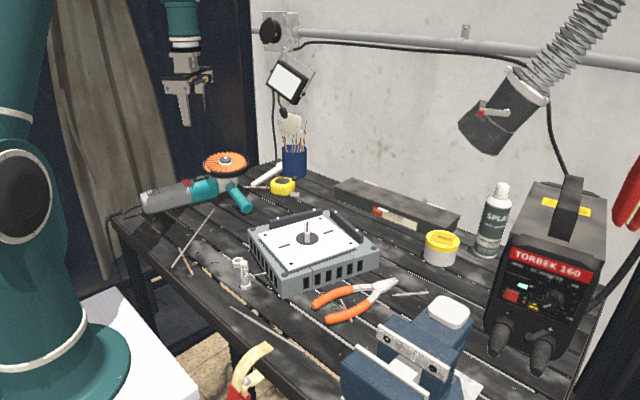

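The top view shows the housing centred near (338,222), turned clockwise, with the white panel on it, the wing near (343,228) and the strips on the far and left sides. I'll enlarge both views.

```bash
python3 - <<'E'
from h import *
a=cv2.imread('pics/t1.png')[165:280,280:395];cv2.imwrite('pics/t1c.png',cv2.resize(a,None,fx=5.2,fy=5.2,interpolation=cv2.INTER_CUBIC))
a=cv2.imread('pics/s1.png')[195:305,240:390];cv2.imwrite('pics/s1c.png',cv2.resize(a,None,fx=5,fy=5,interpolation=cv2.INTER_CUBIC))
E
```

```text
(no output)
```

View pics/t1c.png

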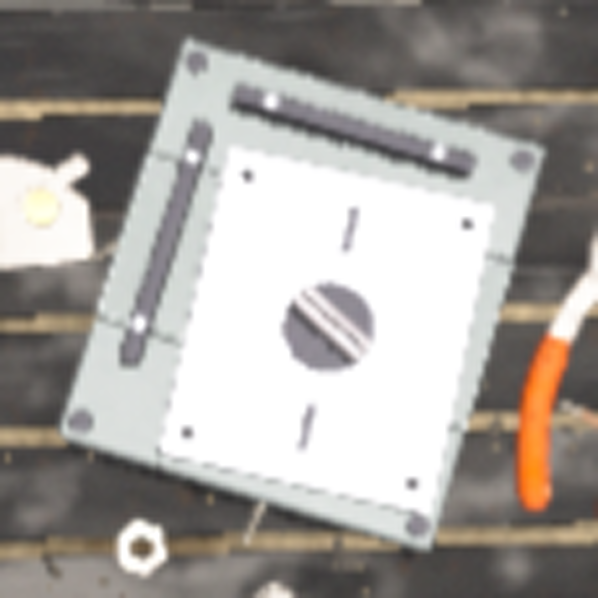

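View pics/s1c.png

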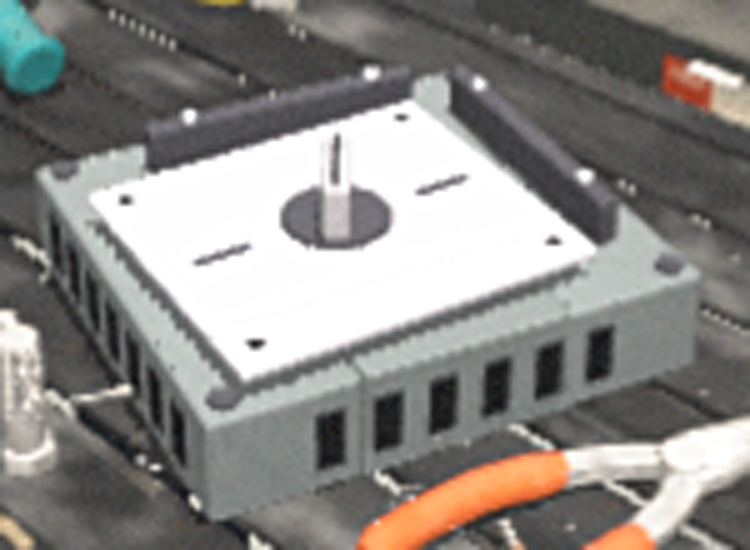

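The top crop shows the deck corners at (188,40), (545,150), (430,548), (62,435), and the panel corners at (225,148), (493,208), (430,510), (160,450). The wing runs from (300,293) to (365,352). The scene crop agrees: the panel sits short of both strips.

```bash
cat >> h.py <<'E'
def rectfit(P,L,W,name):
    # P: FL,FR,NR,NL world pts ; returns centre, yaw of x axis
    P=np.array(P)[:,:2];c=P.mean(0)
    m=np.array([[L,W],[L,-W],[-L,-W],[-L,W]])/2
    q=P-c; yaw=np.arctan2((m[:,0]*q[:,1]-m[:,1]*q[:,0]).sum(),(m*q).sum())
    print(name,'c',c.round(4),'yaw',round(yaw,4),'sides F,R,N,L',[round(float(np.linalg.norm(P[i]-P[(i+1)%4])),4) for i in range(4)])
    return c,yaw
def panelquad(im,box,thr=215):
    u0,v0,u1,v1=box
    g=cv2.resize(im[v0:v1,u0:u1].min(2),None,fx=5,fy=5,interpolation=cv2.INTER_CUBIC)
    m=(g>thr).astype(np.uint8)
    m=cv2.morphologyEx(m,cv2.MORPH_OPEN,np.ones((9,9)))
    cs,_=cv2.findContours(m,cv2.RETR_EXTERNAL,cv2.CHAIN_APPROX_NONE)
    k=max(cs,key=cv2.contourArea); h=cv2.convexHull(k)
    q=cv2.approxPolyN(h,4) .reshape(-1,2) if hasattr(cv2,'approxPolyN') else cv2.boxPoints(cv2.minAreaRect(k))
    # refine: fit line to contour points near the mid part of each side
    k=k.reshape(-1,2).astype(float);L=[]
    for i in range(4):
        a,b=q[i].astype(float),q[(i+1)%4].astype(float);d=(b-a)/np.linalg.norm(b-a);s=(k-a)@d/np.linalg.norm(b-a);e=np.abs((k-a)@[-d[1],d[0]])
        s_=k[(s>.12)&(s<.88)&(e<6)];l=cv2.fitLine(s_.astype(np.float32),cv2.DIST_HUBER,0,.01,.01).ravel();L.append(np.cross([l[2],l[3],1],[l[2]+l[0],l[3]+l[1],1]))
    o=[]
    for i in range(4):
        x=np.cross(L[i-1],L[i]);o.append(x[:2]/x[2])
    return (np.array(o)+.5)/5-.5+[u0,v0]
E
python3 - <<'E'
from h import *
top=cv2.imread('pics/t1.png');sc=cv2.imread('pics/s1.png')
f=lambda P,s,o:(np.array(P)+.5)/s-.5+o
q=panelquad(top,(280,165,395,280));print('panelpx',q.round(1).tolist())
W=ray('top',q,.062);print(W.round(4).tolist())
qs=panelquad(sc,(240,195,390,305));print('scenepx',qs.round(1).tolist())
print(ray('scene',qs,.062).round(4).tolist())
t=lambda P:f(P,5.2,[280,165]); s=lambda P:f(P,5,[240,195])
H=ray('top',t([(188,40),(545,150),(430,548),(62,435)]),.048);print(H.round(4).tolist());rectfit(H,.22,.2,'housing top')
Hs=ray('scene',s([(432,70),(697,268),(207,412),(38,175)]),.048);print('sc FL,FR,NR,NL',Hs.round(4).tolist());rectfit(Hs,.22,.2,'housing sc')
print('wing ends',ray('top',t([(300,293),(365,352)]),.092).round(4).tolist())
print('ribs',ray('top',t([(355,208),(346,251),(312,405),(302,450)]),.065).round(4).tolist())
print('wing sc',ray('scene',s([(337,137),(335,180)]),.092).round(4).tolist(),ray('scene',s([(337,218)]),.066))
print('screws',ray('top',t([(272,101),(440,152),(192,156),(139,322)]),.07).round(4).tolist())
E
```

```text
panelpx [[380.5, 201.7], [360.9, 268.8], [291.7, 246.8], [313.7, 188.7]]
[[0.5385, -0.162, 0.062], [0.3625, -0.1011, 0.062], [0.4249, 0.0777, 0.062], [0.5789, 0.0162, 0.062]]
scenepx [[359.8, 244.9], [288.5, 270.2], [256.5, 233.7], [322.5, 214.7]]
[[0.5327, -0.1486, 0.062], [0.3759, -0.1083, 0.062], [0.4121, 0.0318, 0.062], [0.5702, -0.0098, 0.062]]
[[0.6281, 0.0096, 0.048], [0.5638, -0.1764, 0.048], [0.3594, -0.1063, 0.048], [0.422, 0.0792, 0.048]]
housing top c [ 0.4933 -0.0485] yaw -0.3286 sides F,R,N,L [0.1969, 0.216, 0.1957, 0.2175]
sc FL,FR,NR,NL [[0.6173, 0.0224, 0.048], [0.5682, -0.172, 0.048], [0.3646, -0.0999, 0.048], [0.4213, 0.0784, 0.048]]
housing sc c [ 0.4928 -0.0428] yaw -0.2949 sides F,R,N,L [0.2005, 0.2159, 0.1871, 0.2039]
wing ends [[0.4858, -0.0426, 0.092], [0.4556, -0.0736, 0.092]]
ribs [[0.5325, -0.0737, 0.065], [0.5104, -0.0682, 0.065], [0.4324, -0.048, 0.065], [0.41, -0.0422, 0.065]]
wing sc [[0.4856, -0.045, 0.092], [0.4613, -0.0686, 0.092]] [[ 0.47073142 -0.06008588  0.066     ]]
screws [[0.5887, -0.0328, 0.07], [0.5597, -0.1182, 0.07], [0.5609, 0.0091, 0.07], [0.4763, 0.038, 0.07]]
```

```bash
cat >> h.py <<'E'
from scipy.spatial.transform import Rotation as Ro
def go(p,yaw=None):
    s=r.get_state();R=Ro.from_quat(s['tcp_rot']).as_matrix()
    y=np.arctan2(R[1,0],R[0,0])
    print('t',round(s['time_s'],2),'pos',s['position'].round(4),'yaw',round(y,4),'F',s['ft_force'].round(1),'M',s['moment'].round(2),'w',round(s['gripper_width'],4),'gf',round(s['grip_force'],1))
    if p is not None: print('offset cm',(R.T@(np.array(p)-s['position'])*100).round(2),'spin',None if yaw is None else round(np.degrees(y-yaw),2))
E
python3 - <<'E'
from h import *
go([.4707,-.058,.15],.785)
top=cv2.imread('pics/t1.png')
for th in(238,245,250):
    q=panelquad(top,(280,165,395,280),th); W=ray('top',q,.062);print(th,W.round(4).tolist(),W.mean(0).round(4))
E
```

```text
t 0.1 pos [0.5051 0.4084 0.2277] yaw 2.2507 F [-0.  -0.1  0.1] M [0.02 0.04 0.01] w 0.0921 gf 0.0
offset cm [-34.1  -31.98   7.83] spin 83.98
238 [[0.5322, -0.1455, 0.062], [0.3773, -0.1057, 0.062], [0.4118, 0.0288, 0.062], [0.5667, -0.0109, 0.062]] [ 0.472  -0.0583  0.062 ]
245 [[0.5315, -0.1449, 0.062], [0.3778, -0.1051, 0.062], [0.4122, 0.028, 0.062], [0.5659, -0.0113, 0.062]] [ 0.4719 -0.0583  0.062 ]
250 [[0.5309, -0.144, 0.062], [0.3785, -0.1047, 0.062], [0.4126, 0.0276, 0.062], [0.5651, -0.0117, 0.062]] [ 0.4718 -0.0582  0.062 ]
```

The manual's scale: shifts go in shares of 40 cm and turns go in shares of 180 degrees. Converting my numbers, -20 cm is -0.5, -19 cm is -0.475, 40 degrees is 0.2222.

{"op": "apply_moves", "data": {"increments": [{"offset": [-0.125, -0.125, 0.025], "spin": 0.0444, "hand": -1}, {"offset": [-0.225, -0.225, 0.05], "spin": 0.0889, "hand": -0.5}, {"offset": [-0.325, -0.3, 0.075], "spin": 0.1333, "hand": 0}, {"offset": [-0.425, -0.4, 0.1], "spin": 0.1778, "hand": 0}, {"offset": [-0.5, -0.475, 0.1], "spin": 0.2222, "hand": 0}]}}

```text
time_s: 0.6
position: [0.4851, 0.1605, 0.1901]
tcp_rot: [0.715, 0.699, -0.001, -0.0]
ft_force: [0.2, 0.2, 0.1]
gripper_width: 0.0619
grip_force: 0.0
```

```bash
python3 -c "
from h import *
go([.472,-.0583,.15],.79)"
```

```text
t 0.6 pos [0.4851 0.1605 0.1901] yaw 1.547 F [0.2 0.2 0.1] M [-0.05  0.   -0.04] w 0.0619 gf 0.0
offset cm [-21.9   -0.79   4.03] spin 43.37
```

In the tool's units: -18 cm is -0.45, -16 cm is -0.4, 40 degrees is 0.2222.

{"op": "apply_moves", "data": {"increments": [{"offset": [-0.1, 0, 0.025], "spin": 0.0444, "hand": 0}, {"offset": [-0.2, 0, 0.05], "spin": 0.0889, "hand": 0.1}, {"offset": [-0.3, 0, 0.075], "spin": 0.1333, "hand": 0.1}, {"offset": [-0.4, 0, 0.1], "spin": 0.1778, "hand": 0.1}, {"offset": [-0.45, 0, 0.1], "spin": 0.2222, "hand": 0.1}]}}

```text
time_s: 1.1
position: [0.4813, -0.021, 0.1499]
tcp_rot: [0.912, 0.41, -0.001, 0.0]
ft_force: [0.3, 0.8, -0.1]
gripper_width: 0.0415
grip_force: 0.0
```

In the tool's units: 3 degrees is 0.0167.

{"op": "apply_moves", "data": {"increments": [{"offset": [0, 0, 0], "spin": 0.0167, "hand": 0.1}, {"offset": [0, 0, 0], "spin": 0.0167, "hand": 0.1}, {"offset": [0, 0, 0], "spin": 0.0167, "hand": 0.1}]}}

```text
time_s: 1.4
position: [0.4827, -0.0169, 0.1509]
tcp_rot: [0.92, 0.391, -0.0, -0.0]
ft_force: [-0.2, -0.9, -0.6]
gripper_width: 0.0415
grip_force: 0.0
```

```bash
python3 -c "
from h import *
go([.472,-.0583,.084],.79)"
```

```text
t 1.4 pos [ 0.4827 -0.0169  0.1509] yaw 0.8043 F [-0.2 -0.9 -0.6] M [-0.03  0.08  0.02] w 0.0415 gf 0.0
offset cm [-3.73  2.1   6.69] spin 0.82
```

In the tool's units: -3.7 cm is -0.0925, 2.1 cm is 0.0525, 0.8 degrees is 0.0044.

{"op": "apply_moves", "data": {"increments": [{"offset": [-0.05, 0.025, 0.025], "spin": 0.0044, "hand": 0.1}, {"offset": [-0.0925, 0.0525, 0.05], "spin": 0.0044, "hand": 0.1}, {"offset": [-0.0925, 0.0525, 0.0875], "spin": 0.0044, "hand": 0.1}, {"offset": [-0.0925, 0.0525, 0.0875], "spin": 0.0044, "hand": 0.1}, {"offset": [-0.0925, 0.0525, 0.0875], "spin": 0.0044, "hand": 0.1}]}}

```text
time_s: 1.9
position: [0.4722, -0.0579, 0.1161]
tcp_rot: [0.923, 0.385, -0.0, -0.0]
ft_force: [0.4, 0.2, -0.5]
gripper_width: 0.0412
grip_force: 0.0
```

```bash
python3 -c "
from h import *
go([.472,-.0583,.084],.79)
a=snap('scene')[170:305,230:400];cv2.imwrite('pics/s2.png',cv2.resize(a[:,:,::-1],None,fx=4,fy=4))"
```

```text
t 1.9 pos [ 0.4722 -0.0579  0.1161] yaw 0.79 F [ 0.4  0.2 -0.5] M [-0.05  0.09  0.01] w 0.0412 gf 0.0
offset cm [-0.05  0.01  3.21] spin -0.0
```

View pics/s2.png

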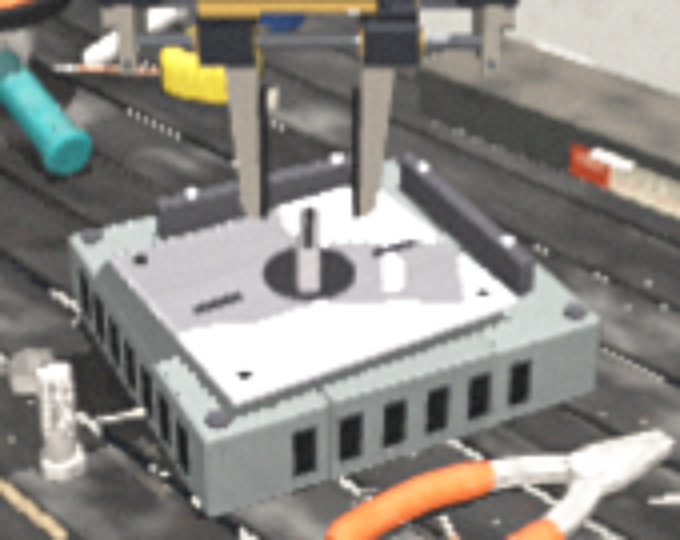

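The jaws straddle the wing, which sits at (310,250) between the fingers at (250,200) and (365,200). I'll descend and grip.

In the tool's units: 3.2 cm is 0.08, 3 cm is 0.075.

{"op": "apply_moves", "data": {"increments": [{"offset": [0, 0, 0.0375], "spin": 0, "hand": 0.1}, {"offset": [0, 0, 0.075], "spin": 0, "hand": 0.1}, {"offset": [0, 0, 0.08], "spin": 0, "hand": 0.1}, {"offset": [0, 0, 0.08], "spin": 0, "hand": 0.3}, {"offset": [0, 0, 0.08], "spin": 0, "hand": 0.5}], "squeeze": 10}}

```text
time_s: 2.45
position: [0.4729, -0.0584, 0.0848]
tcp_rot: [0.923, 0.384, 0.001, 0.0]
ft_force: [0.1, 0.2, 0.8]
gripper_width: 0.0274
grip_force: 0.0
```

{"op": "apply_moves", "data": {"increments": [{"offset": [0, 0, 0], "spin": 0, "hand": 0.8}, {"offset": [0, 0, 0], "spin": 0, "hand": 1}, {"offset": [0, 0, 0], "spin": 0, "hand": 1}, {"offset": [0, 0, 0], "spin": 0, "hand": 1}, {"offset": [0, 0, 0], "spin": 0, "hand": 1}], "squeeze": 40}}

```text
time_s: 2.95
position: [0.4723, -0.0583, 0.0842]
tcp_rot: [0.923, 0.384, 0.0, -0.0]
ft_force: [-0.4, 1.8, 3.4]
gripper_width: 0.012
grip_force: 40.0
```

```bash
python3 -c "
from h import *
go([.472,-.0583,.083],.79)
top=snap('top','t2.png')
a=top[165:280,280:395,::-1];cv2.imwrite('pics/t2c.png',cv2.resize(a,None,fx=5,fy=5,interpolation=cv2.INTER_CUBIC))
"
```

```text
t 2.95 pos [ 0.4723 -0.0583  0.0842] yaw 0.7883 F [-0.4  1.8  3.4] M [0.44 0.35 0.02] w 0.012 gf 40.0
offset cm [-0.02 -0.02  0.12] spin -0.1
```

In the tool's units: 1.08 cm is 0.027, 0.53 cm is 0.0133.

{"op": "apply_moves", "data": {"increments": [{"offset": [0.0033, 0.0068, 0], "spin": 0, "hand": 1}, {"offset": [0.0065, 0.0135, 0], "spin": 0, "hand": 1}, {"offset": [0.01, 0.02, 0], "spin": 0, "hand": 1}, {"offset": [0.0133, 0.027, 0], "spin": 0, "hand": 1}, {"offset": [0.0133, 0.027, 0], "spin": 0, "hand": 1}]}}

```text
time_s: 3.5
position: [0.4831, -0.0626, 0.0837]
tcp_rot: [0.923, 0.384, -0.001, -0.0]
ft_force: [-4.9, 1.0, 4.7]
gripper_width: 0.0117
grip_force: 40.0
```

In the tool's units: 0.36 cm is 0.009, 0.18 cm is 0.0045.

{"op": "apply_moves", "data": {"increments": [{"offset": [0.0023, 0.0045, 0], "spin": 0, "hand": 1}, {"offset": [0.0023, 0.0045, 0], "spin": 0, "hand": 1}, {"offset": [0.0045, 0.009, 0], "spin": 0, "hand": 1}, {"offset": [0.0045, 0.009, 0], "spin": 0, "hand": 1}]}}

```text
time_s: 3.9
position: [0.4837, -0.0626, 0.083]
tcp_rot: [0.923, 0.384, -0.003, -0.003]
ft_force: [-11.8, 4.3, 6.4]
gripper_width: 0.0117
grip_force: 40.0
```

```bash
cat >>h.py <<'E'
def hs(yawh=-.327,p0=(.4723,-.0583)):
    s=r.get_state();ex=np.array([np.cos(yawh),np.sin(yawh)]);ey=np.array([-ex[1],ex[0]]);d=s['position'][:2]-p0
    print('moved hx,hy mm',round(d@ex*1e3,1),round(d@ey*1e3,1),'F hx,hy,z',round(s['ft_force'][:2]@ex,1),round(s['ft_force'][:2]@ey,1),round(s['ft_force'][2],1))
    go(None)
E
python3 -c "
from h import *
hs()"
```

```text
moved hx,hy mm 12.2 -0.4 F hx,hy,z -12.6 0.3 6.4
t 3.9 pos [ 0.4837 -0.0626  0.083 ] yaw 0.7882 F [-11.8   4.3   6.4] M [ 1.01  2.58 -0.03] w 0.0117 gf 40.0
```

In the tool's units: 0.18 cm is 0.0045, 0.1 cm is 0.0025.

{"op": "apply_moves", "data": {"increments": [{"offset": [0.0013, 0.0025, 0], "spin": 0, "hand": 1}, {"offset": [0.0023, 0.0045, 0], "spin": 0, "hand": 1}, {"offset": [0.0023, 0.0045, 0], "spin": 0, "hand": 1}, {"offset": [0.0023, 0.0045, 0], "spin": 0, "hand": 1}]}}

```text
time_s: 4.3
position: [0.4845, -0.0622, 0.0826]
tcp_rot: [0.923, 0.384, -0.004, -0.004]
ft_force: [-12.9, 7.0, 6.8]
gripper_width: 0.0118
grip_force: 40.0
```

```bash
python3 -c "
from h import *
hs()
a=snap('scene')[170:305,230:400];cv2.imwrite('pics/s3.png',cv2.resize(a[:,:,::-1],None,fx=4,fy=4))"
```

```text
moved hx,hy mm 12.8 0.2 F hx,hy,z -14.4 2.5 6.8
t 4.3 pos [ 0.4845 -0.0622  0.0826] yaw 0.7887 F [-12.9   7.    6.8] M [ 1.53  2.99 -0.06] w 0.0118 gf 40.0
```

View pics/s3.png

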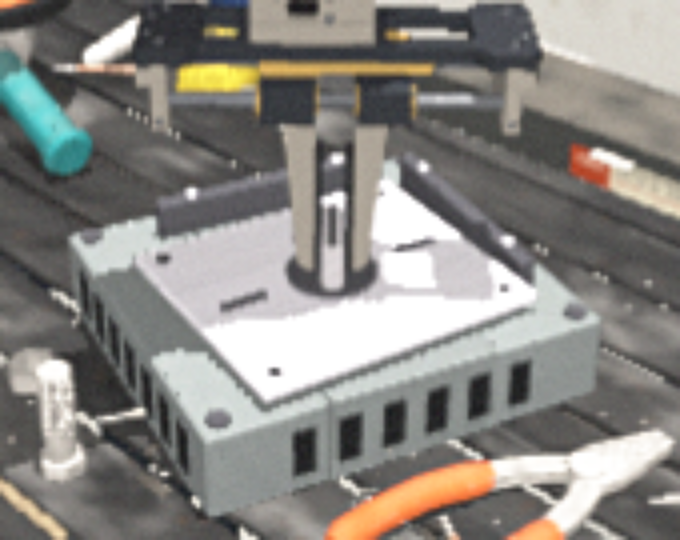

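The panel's far right corner at (535,290) touches the far strip, but the panel is still askew, and I'm pressing about 7 N down. I'll relieve the downforce and keep squaring.

In the tool's units: -0.1 cm is -0.0025.

{"op": "apply_moves", "data": {"increments": [{"offset": [0, 0, -0.0025], "spin": 0, "hand": 1}, {"offset": [0, 0, -0.0025], "spin": 0, "hand": 1}, {"offset": [0, 0, -0.0025], "spin": 0, "hand": 1}]}}

```text
time_s: 4.65
position: [0.4854, -0.0616, 0.0835]
tcp_rot: [0.923, 0.384, -0.003, -0.004]
ft_force: [-8.8, 8.3, 2.1]
gripper_width: 0.0116
grip_force: 40.0
```

```bash
python3 -c "
from h import *
hs()"
```

```text
moved hx,hy mm 13.4 1.1 F hx,hy,z -11.1 5.1 2.1
t 4.65 pos [ 0.4854 -0.0616  0.0835] yaw 0.7893 F [-8.8  8.3  2.1] M [ 1.93  2.3  -0.1 ] w 0.0116 gf 40.0
```

In the tool's units: 0.27 cm is 0.0068, 0.18 cm is 0.0045.

{"op": "apply_moves", "data": {"increments": [{"offset": [0.0013, 0.0025, 0], "spin": 0, "hand": 1}, {"offset": [0.0023, 0.0045, 0], "spin": 0, "hand": 1}, {"offset": [0.0033, 0.0068, 0], "spin": 0, "hand": 1}, {"offset": [0.0033, 0.0068, 0], "spin": 0, "hand": 1}, {"offset": [0.0033, 0.0068, 0], "spin": 0, "hand": 1}]}}

```text
time_s: 5.15
position: [0.4863, -0.061, 0.0831]
tcp_rot: [0.923, 0.385, -0.005, -0.005]
ft_force: [-13.1, 11.7, 5.0]
gripper_width: 0.0117
grip_force: 40.0
```

```bash
python3 -c "
from h import *
hs()"
```

```text
moved hx,hy mm 14.2 2.0 F hx,hy,z -16.1 6.9 5.0
t 5.15 pos [ 0.4863 -0.061   0.0831] yaw 0.7903 F [-13.1  11.7   5. ] M [ 2.76  3.13 -0.05] w 0.0117 gf 40.0
```

In the tool's units: 0.5 cm is 0.0125, -0.05 cm is -0.0013.

{"op": "apply_moves", "data": {"increments": [{"offset": [0.0033, 0, -0.0013], "spin": 0, "hand": 1}, {"offset": [0.0065, 0, -0.0025], "spin": 0, "hand": 1}, {"offset": [0.0098, -0.001, -0.0025], "spin": 0, "hand": 1}, {"offset": [0.0125, -0.0025, -0.0025], "spin": 0, "hand": 1}, {"offset": [0.0125, -0.0025, -0.0025], "spin": 0, "hand": 1}]}}

```text
time_s: 5.65
position: [0.4906, -0.0574, 0.0842]
tcp_rot: [0.923, 0.385, -0.004, -0.004]
ft_force: [-9.5, 9.7, 1.0]
gripper_width: 0.0116
grip_force: 40.0
```

```bash
python3 -c "
from h import *
hs()"
```

```text
moved hx,hy mm 17.1 6.8 F hx,hy,z -12.1 6.1 1.0
t 5.65 pos [ 0.4906 -0.0574  0.0842] yaw 0.79 F [-9.5  9.7  1. ] M [ 2.47  2.46 -0.02] w 0.0116 gf 40.0
```

In the tool's units: 0.76 cm is 0.019, -0.02 cm is -0.0005.

{"op": "apply_moves", "data": {"increments": [{"offset": [0.0055, -0.0005, 0], "spin": 0, "hand": 1}, {"offset": [0.01, -0.0025, 0], "spin": 0, "hand": 1}, {"offset": [0.0145, -0.0045, 0], "spin": 0, "hand": 1}, {"offset": [0.019, -0.0065, 0], "spin": 0, "hand": 1}, {"offset": [0.019, -0.0065, 0], "spin": 0, "hand": 1}]}}

```text
time_s: 6.15
position: [0.4912, -0.0561, 0.0837]
tcp_rot: [0.924, 0.383, -0.007, -0.002]
ft_force: [-17.0, -4.3, 5.6]
gripper_width: 0.0116
grip_force: 40.0
```

```bash
python3 -c "
from h import *
hs()"
```

```text
moved hx,hy mm 17.2 8.2 F hx,hy,z -14.8 -9.5 5.6
t 6.15 pos [ 0.4912 -0.0561  0.0837] yaw 0.7862 F [-17.   -4.3   5.6] M [-0.97  3.79 -0.03] w 0.0116 gf 40.0
```

In the tool's units: -0.36 cm is -0.009, -0.35 cm is -0.0088.

{"op": "apply_moves", "data": {"increments": [{"offset": [0.0025, -0.0075, -0.0025], "spin": 0, "hand": 1}, {"offset": [0.005, -0.0088, -0.0025], "spin": 0, "hand": 1}, {"offset": [0.0075, -0.009, -0.0025], "spin": 0, "hand": 1}, {"offset": [0.0075, -0.009, -0.0025], "spin": 0, "hand": 1}, {"offset": [0.0075, -0.009, -0.0025], "spin": 0, "hand": 1}]}}

```text
time_s: 6.65
position: [0.492, -0.0521, 0.0849]
tcp_rot: [0.924, 0.383, -0.006, -0.001]
ft_force: [-13.5, -4.7, 1.8]
gripper_width: 0.0117
grip_force: 40.0
```

```bash
python3 -c "
from h import *
hs()
a=snap('scene','s4f.png')[170:305,230:400];cv2.imwrite('pics/s4.png',cv2.resize(a[:,:,::-1],None,fx=4,fy=4))
snap('top','t4f.png')"
```

```text
moved hx,hy mm 16.7 12.2 F hx,hy,z -11.3 -8.8 1.8
t 6.65 pos [ 0.492  -0.0521  0.0849] yaw 0.7857 F [-13.5  -4.7   1.8] M [-1.32  3.34  0.02] w 0.0117 gf 40.0
```

View pics/s4.png

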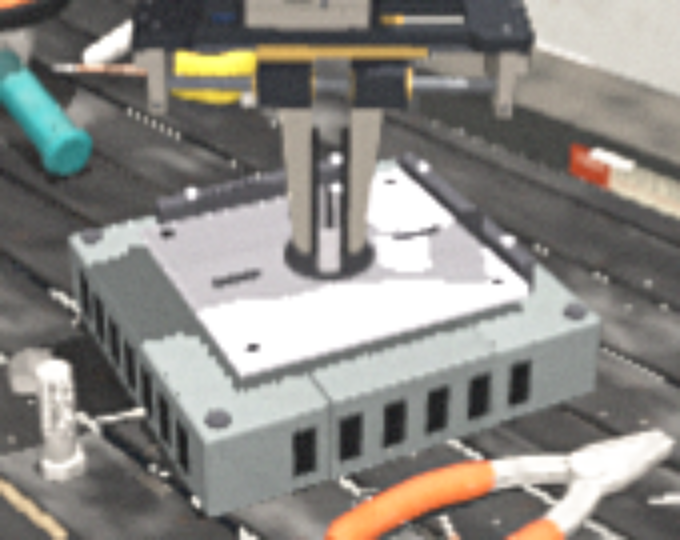

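The panel's left edge, (145,235) to (370,170), is nearly at the left strip, and its far edge lies along the far strip. I'll keep pushing left.

In the tool's units: 0.45 cm is 0.0113, 0.3 cm is 0.0075.

{"op": "apply_moves", "data": {"increments": [{"offset": [0.0038, -0.002, 0], "spin": 0, "hand": 1}, {"offset": [0.0075, -0.0038, 0], "spin": 0, "hand": 1}, {"offset": [0.0113, -0.0055, 0], "spin": 0, "hand": 1}, {"offset": [0.0113, -0.0055, 0], "spin": 0, "hand": 1}, {"offset": [0.0113, -0.0055, 0], "spin": 0, "hand": 1}]}}

```text
time_s: 7.25
position: [0.4919, -0.0482, 0.0845]
tcp_rot: [0.924, 0.383, -0.008, -0.002]
ft_force: [-17.0, -6.7, 3.8]
gripper_width: 0.0114
grip_force: 40.0
```

```bash
python3 -c "
from h import *
hs()"
```

```text
moved hx,hy mm 15.3 15.9 F hx,hy,z -13.9 -11.8 3.8
t 7.25 pos [ 0.4919 -0.0482  0.0845] yaw 0.7854 F [-17.   -6.7   3.8] M [-1.77  4.06  0.13] w 0.0114 gf 40.0
```

```bash
python3 -c "
from h import *
t=snap('top','t5f.png');s=snap('scene','s5f.png')
a=cv2.resize(t[165:280,280:395,::-1],(575,575),interpolation=cv2.INTER_CUBIC)
cv2.imwrite('pics/t5.png',a)
b=cv2.resize(s[205:290,250:380,::-1],None,fx=6,fy=6,interpolation=cv2.INTER_CUBIC);cv2.imwrite('pics/s5.png',b)
"
```

```text
(no output)
```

View pics/t5.png

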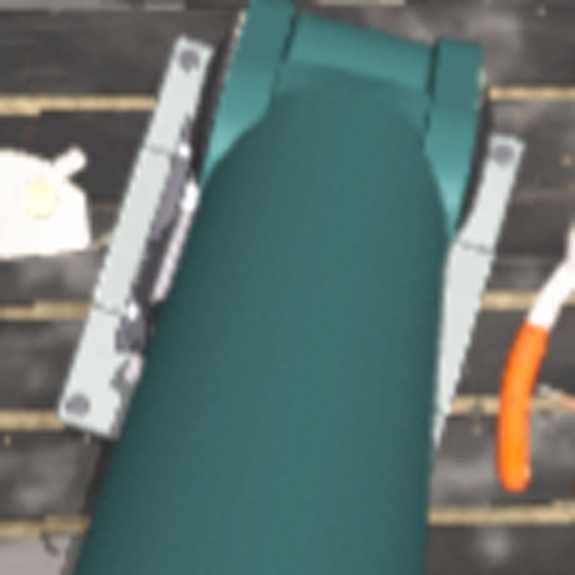

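View pics/s5.png

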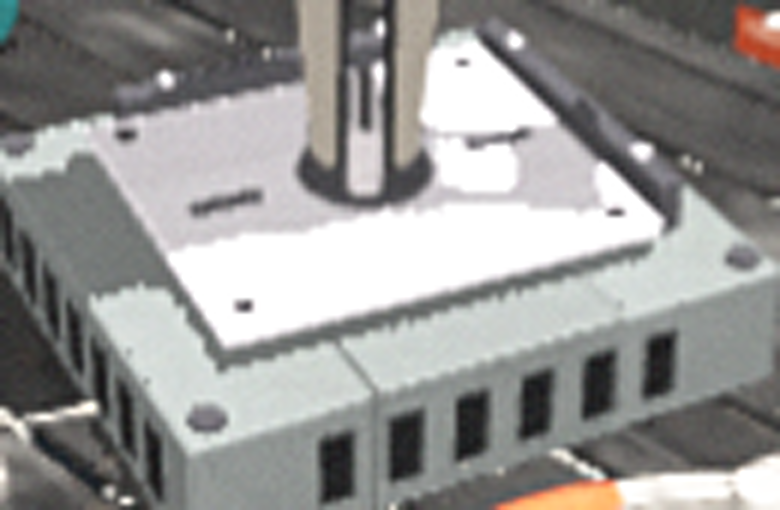

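The scene crop shows the panel's near right corner at (222,348), far right at (665,235), and the corner screws at (244,305), (615,212), (125,133), (462,63). The arm hides the panel from the top, so I'll measure how the panel moved from the screws in the scene view.

```bash
cat >>h.py <<'E'
def cent(im,uv,w=3):
    u,v=np.round(uv).astype(int);g=im[v-w:v+w+1,u-w:u+w+1].astype(float).max(2)
    d=np.clip(np.percentile(g,60)-25-g,0,None);Y,X=np.mgrid[v-w:v+w+1,u-w:u+w+1]
    return [(d*X).sum()/d.sum(),(d*Y).sum()/d.sum()]
def holes(im,g): return np.array([cent(im,x) for x in g])
def yawfit(P): # NL,FL,FR,NR
    P=P[:,:2];c=P.mean(0);q=P-c;m=np.array([[-1,1],[1,1],[1,-1],[-1,-1]])*[.0675,.0575]
    return c,np.arctan2((m[:,0]*q[:,1]-m[:,1]*q[:,0]).sum(),(m*q).sum())
s0=cv2.imread('pics/s1.png')
h0=holes(s0,(np.array([(125,200),(402,118),(553,241),(256,344)])+.5)/5-.5+[240,195])
def meas(im,g,z=.062,yawh=-.327):
    h=holes(im,g);A=ray('scene',h0,.062);B=ray('scene',h,z)
    for n,P in(('ini',A),('now',B)): print(n,[c.round(4).tolist() if i==0 else round(float(c),4) for i,c in enumerate(yawfit(P))],[round(float(np.linalg.norm(P[i]-P[(i+1)%4])),4) for i in range(4)])
    ex=np.array([np.cos(yawh),np.sin(yawh)]);d=yawfit(B)[0]-yawfit(A)[0];print('moved hx,hy',d@ex,d@[-ex[1],ex[0]],'dyaw',yawfit(B)[1]-yawfit(A)[1]);return h
E
python3 -c "
from h import *
im=cv2.imread('pics/s5f.png')
print(h0.round(1).tolist());print(meas(im,(np.array([(125,133),(462,63),(615,212),(244,305)])+.5)/6-.5+[250,205]).round(1).tolist())
im=cv2.imread('pics/s4f.png')
meas(im,(np.array([(167,233),(391,182),(497,282),(252,347)])+.5)/4-.5+[230,170])
"
```

```text
[[264.7, 234.6], [318.9, 216.2], [350.2, 242.8], [290.7, 263.3]]
ini [[0.4748, -0.0544], -0.2395] [0.1397, 0.1258, 0.1366, 0.1165]
now [[0.4947, -0.0455], -0.3733] [0.1384, 0.1179, 0.1358, 0.1196]
moved hx,hy 0.015920880815095705 0.014809223359191714 dyaw -0.13379467377716384
[[270.3, 226.3], [327.6, 214.0], [351.6, 239.6], [290.2, 255.5]]
ini [[0.4748, -0.0544], -0.2395] [0.1397, 0.1258, 0.1366, 0.1165]
now [[0.4951, -0.0488], -0.3493] [0.1377, 0.1194, 0.1357, 0.1207]
moved hx,hy 0.01736811780871906 0.011802482152698543 dyaw -0.1097646058722426
```

The panel has over-rotated clockwise by about 0.05 rad, from drag at the far stop. I'll ease off the left push and press into the far stop.

In the tool's units: 0.45 cm is 0.0113, -0.36 cm is -0.009.

{"op": "apply_moves", "data": {"increments": [{"offset": [-0.0045, 0.0023, -0.002], "spin": 0, "hand": 1}, {"offset": [-0.009, 0.0045, -0.0025], "spin": 0, "hand": 1}, {"offset": [-0.0075, 0.0075, -0.0025], "spin": 0, "hand": 1}, {"offset": [-0.0058, 0.0113, -0.0025], "spin": 0, "hand": 1}, {"offset": [-0.0058, 0.0113, -0.0025], "spin": 0, "hand": 1}]}}

```text
time_s: 7.85
position: [0.4936, -0.0495, 0.0853]
tcp_rot: [0.923, 0.384, -0.007, -0.004]
ft_force: [-16.0, 1.4, 2.7]
gripper_width: 0.0116
grip_force: 40.0
```

```bash
python3 -c "
from h import *
hs()
im=snap('scene','s6f.png')[:,:,::-1]
print(meas(im,[[270.3, 226.3], [327.6, 214.0], [351.6, 239.6], [290.2, 255.5]]).round(1).tolist())"
```

```text
moved hx,hy mm 17.4 15.2 F hx,hy,z -15.6 -3.8 2.7
t 7.85 pos [ 0.4936 -0.0495  0.0853] yaw 0.7875 F [-16.    1.4   2.7] M [0.06 3.85 0.04] w 0.0116 gf 40.0
ini [[0.4748, -0.0544], -0.2395] [0.1397, 0.1258, 0.1366, 0.1165]
now [[0.5002, -0.0436], -0.3707] [0.1455, 0.1211, 0.1366, 0.1284]
moved hx,hy 0.020535159389480057 0.018378718119521034 dyaw -0.13120576283836902
[[270.4, 224.6], [329.9, 211.9], [352.1, 238.4], [291.9, 255.8]]
```

```bash
cat >>h.py <<'E'
def cent(im,uv,w=4):
    u,v=np.round(uv).astype(int);k=8
    g=cv2.resize(im[v-w:v+w+1,u-w:u+w+1].max(2),None,fx=k,fy=k,interpolation=cv2.INTER_CUBIC).astype(float)
    g=cv2.GaussianBlur(g,(0,0),3);y,x=np.mgrid[:g.shape[0],:g.shape[1]];c=(w+.5)*k
    y0,x0=np.unravel_index(np.argmin(g+1.5*np.hypot(x-c,y-c)),g.shape)
    n=np.hypot(x-x0,y-y0)<14;d=np.clip(np.median(g[n])-g,0,None)*n
    return [((d*x).sum()/d.sum()+.5)/k-.5+u-w,((d*y).sum()/d.sum()+.5)/k-.5+v-w]
h0=holes(s0,h0)
E
python3 -c "
from h import *
for f in('s4f','s5f','s6f'):
    im=cv2.imread('pics/%s.png'%f)
    print(f,meas(im,[[270.5, 226.9], [327, 215.0], [352, 240], [290.2, 255.5]]).round(1).tolist())"
```

```text
ini [[0.4768, -0.052], -0.2258] [0.146, 0.1373, 0.1365, 0.1164]
now [[0.4987, -0.0487], -0.3454] [0.1529, 0.1302, 0.1361, 0.1168]
moved hx,hy 0.01973338053474291 0.010127769903908925 dyaw -0.11961251173251647
s4f [[271.3, 228.0], [330.9, 211.2], [353.8, 239.9], [292.7, 256.4]]
ini [[0.4768, -0.052], -0.2258] [0.146, 0.1373, 0.1365, 0.1164]
now [[0.498, -0.0458], -0.3714] [0.1526, 0.1286, 0.1361, 0.1164]
moved hx,hy 0.018111108648480752 0.012715052383231128 dyaw -0.145670776178013
s5f [[270.5, 227.0], [330.9, 211.3], [352.1, 239.9], [290.3, 255.5]]
ini [[0.4768, -0.052], -0.2258] [0.146, 0.1373, 0.1365, 0.1164]
now [[0.5002, -0.0465], -0.3431] [0.1524, 0.125, 0.1357, 0.1159]
moved hx,hy 0.020453200644358516 0.012744350325640759 dyaw -0.11731141536159917
s6f [[270.9, 227.4], [330.9, 211.2], [353.1, 238.6], [292.8, 255.3]]
```

```bash
cat >>h.py <<'E'
def m3(im,g,z=.062):
    h=holes(im,g);P=ray('scene',h,z)[:,:2]
    a=P[1]-P[2];b=P[0]-P[2];A=np.arctan2(a[1],a[0]);B=np.arctan2(-b[0],b[1])
    c=(P[0]+P[1])/2;print('yaw A,B',round(A,4),round(B,4),'c',c.round(4),'len',np.linalg.norm(a).round(4),np.linalg.norm(b).round(4),h.round(1).tolist());return c
E
python3 -c "
from h import *
m3(s0,h0[[0,2,3]])
for f in('s4f','s5f','s6f'):
    m3(cv2.imread('pics/%s.png'%f),[[270.8, 227.2], [353, 239.5], [291.5, 255.5]])
# housing right deck edge in scene from s0 : deck screw heads near-right, far-right and near-left
t=cv2.imread('pics/t1.png')
f=lambda P,s,o:(np.array(P)+.5)/s-.5+o
for n,im,g in(('scene',s0,f([(222,398),(668,265),(65,170)],5,[240,195])),('top',t,f([(417,523),(520,160),(80,420),(198,62)],5.2,[280,165]))):
    h=holes(im,g);P=ray(n,h,.049)[:,:2];a=P[1]-P[0];b=P[2]-P[0];print(n,np.arctan2(a[1],a[0]),np.arctan2(-b[0],b[1]),((P[1]+P[2])/2).round(4),np.linalg.norm(a),np.linalg.norm(b))
"
```

```text
yaw A,B -0.2544 -0.2524 c [ 0.4735 -0.0565] len 0.1365 0.1164 [[264.6, 234.6], [350.2, 242.8], [290.7, 263.3]]
yaw A,B -0.3461 -0.338 c [ 0.4938 -0.0503] len 0.1361 0.1168 [[271.3, 228.0], [353.8, 239.9], [292.7, 256.4]]
yaw A,B -0.3144 -0.3624 c [ 0.5023 -0.0459] len 0.1525 0.1164 [[270.5, 227.0], [356.9, 236.2], [290.3, 255.5]]
yaw A,B -0.3355 -0.3257 c [ 0.4957 -0.0471] len 0.1357 0.1159 [[270.9, 227.4], [353.1, 238.6], [292.8, 255.3]]
scene -0.31763057799855265 -0.3618956769491705 [ 0.4992 -0.0401] 0.19753194849950248 0.19735677633601578
top -0.32845199851353213 -0.35219966237821904 [ 0.498  -0.0416] 0.19894630433319063 0.19192492411221368
```

Now the panel is at yaw -0.331 against the housing's -0.327, and about 1 mm short on the left. I'll push left with a light far push, then alternate.

In the tool's units: -0.52 cm is -0.013, -0.45 cm is -0.0113.

{"op": "apply_moves", "data": {"increments": [{"offset": [-0.0033, -0.0068, 0], "spin": 0, "hand": 1}, {"offset": [0.0013, -0.009, -0.0008], "spin": 0, "hand": 1}, {"offset": [0.0058, -0.0113, -0.0013], "spin": 0, "hand": 1}, {"offset": [0.0095, -0.013, -0.0013], "spin": 0, "hand": 1}, {"offset": [0.0095, -0.013, -0.0013], "spin": 0, "hand": 1}]}}

```text
time_s: 8.4
position: [0.4944, -0.0468, 0.0861]
tcp_rot: [0.924, 0.383, -0.006, -0.0]
ft_force: [-12.1, -7.3, -1.1]
gripper_width: 0.0118
grip_force: 40.0
```

```bash
python3 -c "
from h import *
hs()
m3(snap('scene','s7f.png')[:,:,::-1],[[270.9, 227.4], [353.1, 238.6], [292.8, 255.3]])"
```

```text
moved hx,hy mm 17.2 18.0 F hx,hy,z -9.1 -10.8 -1.1
t 8.4 pos [ 0.4944 -0.0468  0.0861] yaw 0.7856 F [-12.1  -7.3  -1.1] M [-1.97  3.05  0.03] w 0.0118 gf 40.0
yaw A,B -0.3074 -0.3227 c [ 0.5052 -0.0434] len 0.1499 0.1158 [[270.5, 226.4], [357.0, 234.9], [292.3, 254.0]]
```

In the tool's units: 0.36 cm is 0.009, 0.03 cm is 0.0008.

{"op": "apply_moves", "data": {"increments": [{"offset": [0.0045, -0.0023, 0.0008], "spin": 0, "hand": 1}, {"offset": [0.009, -0.0045, 0.0008], "spin": 0, "hand": 1}, {"offset": [0.009, -0.0045, 0.0008], "spin": 0, "hand": 1}, {"offset": [0.009, -0.0045, 0.0008], "spin": 0, "hand": 1}]}}

```text
time_s: 8.85
position: [0.4946, -0.0465, 0.0861]
tcp_rot: [0.924, 0.382, -0.008, 0.001]
ft_force: [-16.5, -17.1, 4.8]
gripper_width: 0.0118
grip_force: 40.0
```

```bash
python3 -c "
import h
from h import *
hs()
h.cent.__defaults__=(3,)
im=snap('scene','s8f.png')[:,:,::-1]
for g in([[270.9, 226.9], [352.9, 238.2], [292.5, 254.3]],[[270.9, 226.9], [352.2, 238.5], [291.5, 254.3]]): m3(im,g)"
```

```text
moved hx,hy mm 17.3 18.3 F hx,hy,z -10.2 -21.5 4.8
t 8.85 pos [ 0.4946 -0.0465  0.0861] yaw 0.7831 F [-16.5 -17.1   4.8] M [-3.84  3.96  0.05] w 0.0118 gf 40.0
yaw A,B -0.3456 -0.3251 c [ 0.4972 -0.0437] len 0.1353 0.1162 [[270.5, 226.4], [352.5, 238.0], [292.2, 254.1]]
yaw A,B -0.3455 -0.3251 c [ 0.4972 -0.0437] len 0.1352 0.1162 [[270.5, 226.4], [352.4, 238.0], [292.2, 254.1]]
```

In the tool's units: 0.45 cm is 0.0113, 0.25 cm is 0.0063.

{"op": "apply_moves", "data": {"increments": [{"offset": [-0.005, 0.0025, 0], "spin": 0, "hand": 1}, {"offset": [-0.005, 0.0063, 0], "spin": 0, "hand": 1}, {"offset": [-0.0025, 0.0113, 0], "spin": 0, "hand": 1}, {"offset": [-0.0025, 0.0113, 0], "spin": 0, "hand": 1}, {"offset": [-0.0025, 0.0113, 0], "spin": 0, "hand": 1}]}}

```text
time_s: 9.4
position: [0.4947, -0.0467, 0.0856]
tcp_rot: [0.924, 0.382, -0.009, -0.003]
ft_force: [-21.1, -8.5, 6.6]
gripper_width: 0.0117
grip_force: 40.0
```

```bash
python3 -c "
import h
from h import *
hs()
h.cent.__defaults__=(3,)
im=snap('scene','s9f.png')[:,:,::-1]
for g in([[270.9, 226.9], [352.9, 238.2], [292.5, 254.3]],[[270.9, 226.9], [352.2, 238.5], [291.5, 254.3]]): m3(im,g)"
```

```text
moved hx,hy mm 17.5 18.1 F hx,hy,z -17.3 -14.8 6.6
t 9.4 pos [ 0.4947 -0.0467  0.0856] yaw 0.7851 F [-21.1  -8.5   6.6] M [-1.87  4.93  0.09] w 0.0117 gf 40.0
yaw A,B -0.3383 -0.3241 c [ 0.4968 -0.0445] len 0.1358 0.1155 [[270.5, 226.8], [352.6, 237.9], [292.3, 254.4]]
yaw A,B -0.3382 -0.3241 c [ 0.4968 -0.0445] len 0.1358 0.1155 [[270.5, 226.8], [352.6, 237.9], [292.3, 254.4]]
```

Both stops now hold with 15–17 N and no further motion. The panel yaw is about -0.33, so it is seated. Next I'll turn the wing about 64° clockwise while keeping some push on the stops.

In the tool's units: -0.25 cm is -0.0063, -0.15 cm is -0.0038, 27 degrees is 0.15.

{"op": "apply_moves", "data": {"increments": [{"offset": [-0.0063, -0.0038, -0.0025], "spin": 0.0167, "hand": 1}, {"offset": [-0.0063, -0.0038, -0.0025], "spin": 0.05, "hand": 1}, {"offset": [-0.0063, -0.0038, -0.0025], "spin": 0.0833, "hand": 1}, {"offset": [-0.0063, -0.0038, -0.0025], "spin": 0.1167, "hand": 1}, {"offset": [-0.0063, -0.0038, -0.0025], "spin": 0.15, "hand": 1}]}}

```text
time_s: 9.95
position: [0.4946, -0.0468, 0.0865]
tcp_rot: [0.988, 0.155, -0.007, 0.0]
ft_force: [-12.3, -6.3, -3.5]
gripper_width: 0.0115
grip_force: 40.0
```

```bash
python3 -c "
from h import *
hs()"
```

```text
moved hx,hy mm 17.4 18.1 F hx,hy,z -9.6 -9.9 -3.5
t 9.95 pos [ 0.4946 -0.0468  0.0865] yaw 0.3107 F [-12.3  -6.3  -3.5] M [-1.62  3.4   0.04] w 0.0115 gf 40.0
```

In the tool's units: 30 degrees is 0.1667.

{"op": "apply_moves", "data": {"increments": [{"offset": [0, 0, 0], "spin": 0.0333, "hand": 1}, {"offset": [0, 0, 0], "spin": 0.0667, "hand": 1}, {"offset": [0, 0, 0], "spin": 0.1, "hand": 1}, {"offset": [0, 0, 0], "spin": 0.1333, "hand": 1}, {"offset": [0, 0, 0], "spin": 0.1667, "hand": 1}]}}

```text
time_s: 10.45
position: [0.4945, -0.0467, 0.0865]
tcp_rot: [0.994, -0.106, -0.006, 0.002]
ft_force: [-12.7, -6.4, -5.0]
gripper_width: 0.0119
grip_force: 40.0
```

In the tool's units: 7 degrees is 0.0389.

{"op": "apply_moves", "data": {"increments": [{"offset": [0, 0, 0], "spin": 0.0167, "hand": 1}, {"offset": [0, 0, 0], "spin": 0.0389, "hand": 1}, {"offset": [0, 0, 0], "spin": 0.0389, "hand": 1}, {"offset": [0, 0, 0], "spin": 0.0389, "hand": 1}, {"offset": [0, 0, 0], "spin": 0.0389, "hand": 1}]}}

```text
time_s: 10.95
position: [0.4945, -0.0468, 0.0865]
tcp_rot: [0.986, -0.165, -0.006, 0.003]
ft_force: [-12.8, -6.3, -3.5]
gripper_width: 0.0115
grip_force: 40.0
```

```bash
python3 -c "
import h
from h import *
hs()
h.cent.__defaults__=(3,)
im=snap('scene','s10f.png')[:,:,::-1]
m3(im,[[270.5, 226.8], [352.6, 237.9], [292.3, 254.4]])
b=cv2.resize(im[195:280,250:380],None,fx=6,fy=6,interpolation=cv2.INTER_CUBIC);cv2.imwrite('pics/s10.png',b)"
```

```text
moved hx,hy mm 17.3 18.0 F hx,hy,z -10.1 -10.1 -3.5
t 10.95 pos [ 0.4945 -0.0468  0.0865] yaw -0.3308 F [-12.8  -6.3  -3.5] M [-1.64  3.44 -0.02] w 0.0115 gf 40.0
yaw A,B -0.3492 -0.3194 c [ 0.4979 -0.0432] len 0.1355 0.1153 [[270.4, 226.3], [352.6, 237.6], [292.3, 253.6]]
```

The wing yaw is -0.331, in line with the panel. Next I'll press down gradually with a light hold on the stops.

In the tool's units: 0.8 cm is 0.02, 0.6 cm is 0.015, -0.2 degrees is -0.0011.

{"op": "apply_moves", "data": {"increments": [{"offset": [0, 0, 0.005], "spin": 0, "hand": 1}, {"offset": [-0.0013, 0.0013, 0.01], "spin": -0.0011, "hand": 1}, {"offset": [-0.0025, 0.0025, 0.015], "spin": -0.0011, "hand": 1}, {"offset": [-0.0025, 0.0025, 0.02], "spin": -0.0011, "hand": 1}, {"offset": [-0.0025, 0.0025, 0.02], "spin": -0.0011, "hand": 1}], "squeeze": 50}}

```text
time_s: 11.5
position: [0.4943, -0.0469, 0.0803]
tcp_rot: [0.987, -0.163, -0.005, 0.001]
ft_force: [-17.7, -3.5, 14.2]
gripper_width: 0.0116
grip_force: 50.0
```

```bash
python3 -c "
from h import *
hs()"
```

```text
moved hx,hy mm 17.2 17.8 F hx,hy,z -15.7 -9.0 14.2
t 11.5 pos [ 0.4943 -0.0469  0.0803] yaw -0.3276 F [-17.7  -3.5  14.2] M [-0.97  4.03 -0.02] w 0.0116 gf 50.0
```

In the tool's units: 0.4 cm is 0.01, -0.3 cm is -0.0075.

{"op": "apply_moves", "data": {"increments": [{"offset": [-0.005, 0.0025, 0.0025], "spin": 0, "hand": 1}, {"offset": [-0.0075, 0.0025, 0.0075], "spin": 0, "hand": 1}, {"offset": [-0.0075, 0.0025, 0.01], "spin": 0, "hand": 1}, {"offset": [-0.0075, 0.0025, 0.01], "spin": 0, "hand": 1}, {"offset": [-0.0075, 0.0025, 0.01], "spin": 0, "hand": 1}]}}

```text
time_s: 12.0
position: [0.4941, -0.0469, 0.0773]
tcp_rot: [0.987, -0.163, -0.002, 0.001]
ft_force: [-12.6, -3.6, 15.7]
gripper_width: 0.0115
grip_force: 50.0
```

```bash
python3 -c "
import h
from h import *
hs()
h.cent.__defaults__=(3,)
im=snap('scene','s11f.png')[:,:,::-1]
m3(im,[[270.5, 228.8], [352.6, 239.9], [292.3, 256.4]],.055)"
```

```text
moved hx,hy mm 17.0 17.8 F hx,hy,z -10.8 -7.5 15.7
t 12.0 pos [ 0.4941 -0.0469  0.0773] yaw -0.3275 F [-12.6  -3.6  15.7] M [-0.85  2.99 -0.06] w 0.0115 gf 50.0
yaw A,B -0.2534 -0.3309 c [ 0.5047 -0.0432] len 0.1525 0.1173 [[270.7, 230.0], [356.0, 236.9], [292.4, 258.5]]
```

In the tool's units: 0.4 cm is 0.01, 0.3 cm is 0.0075.

{"op": "apply_moves", "data": {"increments": [{"offset": [0, 0, 0.0038], "spin": 0, "hand": 1}, {"offset": [0, 0, 0.0075], "spin": 0, "hand": 1}, {"offset": [0, 0, 0.01], "spin": 0, "hand": 1}, {"offset": [0, 0, 0.01], "spin": 0, "hand": 1}, {"offset": [0, 0, 0.01], "spin": 0, "hand": 1}]}}

```text
time_s: 12.55
position: [0.4943, -0.047, 0.0763]
tcp_rot: [0.987, -0.163, -0.003, -0.001]
ft_force: [-23.3, -2.6, 51.8]
gripper_width: 0.0115
grip_force: 50.0
```

```bash
python3 -c "
import h
from h import *
hs()
h.cent.__defaults__=(3,)
im=snap('scene','s12f.png')[:,:,::-1]
m3(im,[[270.7, 230.0], [352.6, 241.4], [292.4, 258.5]],.054)"
```

```text
moved hx,hy mm 17.2 17.8 F hx,hy,z -21.2 -10.0 51.8
t 12.55 pos [ 0.4943 -0.047   0.0763] yaw -0.3278 F [-23.3  -2.6  51.8] M [-0.62  5.61  0.02] w 0.0115 gf 50.0
yaw A,B -0.3301 -0.3283 c [ 0.4956 -0.0456] len 0.1364 0.1167 [[270.6, 230.3], [352.4, 241.6], [292.3, 258.7]]
```

In the tool's units: -0.18 cm is -0.0045, -0.1 cm is -0.0025.

{"op": "apply_moves", "data": {"increments": [{"offset": [0, -0.0013, -0.0025], "spin": 0, "hand": 1}, {"offset": [0, -0.0025, -0.0045], "spin": 0, "hand": 1}, {"offset": [0, -0.0025, -0.0045], "spin": 0, "hand": 1}, {"offset": [0, -0.0025, -0.0045], "spin": 0, "hand": 1}, {"offset": [0, -0.0025, -0.0045], "spin": 0, "hand": 1}]}}

```text
time_s: 13.1
position: [0.4942, -0.0469, 0.0764]
tcp_rot: [0.987, -0.163, -0.002, 0.001]
ft_force: [-17.4, -4.7, 32.5]
gripper_width: 0.0111
grip_force: 50.0
```

```bash
python3 -c "
import h
from h import *
hs()
h.cent.__defaults__=(3,)
im=snap('scene','s13f.png')[:,:,::-1]
m3(im,[[270.6, 230.3], [352.4, 241.6], [292.3, 258.7]],.054)
b=cv2.resize(im[200:295,250:380],None,fx=6,fy=6,interpolation=cv2.INTER_CUBIC);cv2.imwrite('pics/s13.png',b)"
```

```text
moved hx,hy mm 17.1 17.9 F hx,hy,z -14.9 -10.1 32.5
t 13.1 pos [ 0.4942 -0.0469  0.0764] yaw -0.3281 F [-17.4  -4.7  32.5] M [-1.29  4.41 -0.05] w 0.0111 gf 50.0
yaw A,B -0.3298 -0.3279 c [ 0.4956 -0.0456] len 0.1364 0.1168 [[270.6, 230.3], [352.4, 241.6], [292.3, 258.7]]
```

View pics/s13.png

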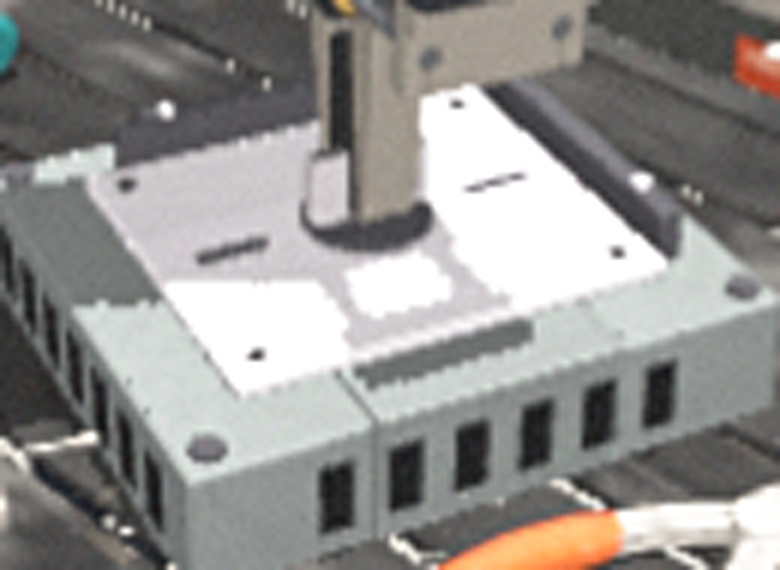

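The panel is flush with no shadow gap along its right and near edges (245,390)–(665,265). It sits squarely against both strips, with the wing in line with the ribs at (230,250) and (495,182). I'm handing it in.

```bash
python3 -c "
from station import r
print(r.job_done())"
```

```text
the job is handed in; nothing more can be done
None
```

I handed the job in at 13.1 s: the panel sits squarely against both stops, the fastener lines up with the ribs to within about 0.002 rad, and the arm is still holding the panel flush with about 32 N.

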